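Sweep the loose sole weights into the collecting bay

TASK

Sweep the three flat round steel discs across the table with your fingertips into the three-sided aluminium bay through its open front, until each lies flat and wholly inside it. Only push them along the table: do not pick any up or flick them, and leave everything else, such as the eraser block, the knobbed brass weight, the sanding block and the marker, where it is.

Things in the scene. Friction and masses are not known exactly. Their poses are not given: they have to be found in the camera images.
- weight_a: one of three identical flat round steel discs (sole weights) lying on the table with the drive socket up: 30 mm diameter, 12 mm high, 40 to 80 g. Origin at the centre of the underside, z up
- weight_b: one of three identical flat round steel discs (sole weights) lying on the table with the drive socket up: 30 mm diameter, 12 mm high, 40 to 80 g. Origin at the centre of the underside, z up
- weight_c: one of three identical flat round steel discs (sole weights) lying on the table with the drive socket up: 30 mm diameter, 12 mm high, 40 to 80 g. Origin at the centre of the underside, z up
- bay: aluminium bay screwed to the table: back and two side walls, 6 mm thick, 28 mm high; front and top open, no floor (the table itself) and no sill. Inside 180 mm wide, 100 mm deep. Origin at table height, middle of the mouth; y points inward (inside y 0 to 100 mm), x across (inside -90 to 90 mm), z up. An 8 mm high foot stands out 25 mm from each side wall at y 55 to 85 mm
- rubber_block: white eraser block, 30 x 50 x 18 mm (x, y, z), loose, lying in the row of discs; stays where it is. Origin at the centre of the underside
- test_weight: brass test weight with a knob, 40 mm diameter, 36 mm high, loose; stays where it is. Origin at the centre of the underside
- sand_block: grey sanding block, 34 x 68 x 24 mm (x, y, z), loose; stays where it is. Origin at the centre of the underside
- marker: marker pen lying on the table, 17 x 135 x 16 mm (x, y, z), loose; stays where it is. Origin at the centre of the underside
Mind the look-alikes: they are no part of the job. Leave any orange look-alike of the weight_b alone.

How it is judged:
By the outcome, as a careful person would: the job done as asked, in the order asked, and still so for the second after the job is handed in, with the robot touching nothing.
It also fails if it takes over 67 s, if anything falls off the work surface, if the arm or the gripper's body presses on something with over 40 N, if the wrist force passes 120 N, or if a joint passes its speed limit or range.

ROBOT

A 6-joint arm with a two-finger parallel gripper is mounted at the origin on a cart in front of the work surface, level with it; the furniture and walls round the work are solid. World frame = base frame: x ahead of the robot, y to its left, z up, the work surface at z = 0. Lengths are in mm, angles in rad, forces in N, time in s.
With the tool pointing down it reaches from about 350 to 875 mm from the base axis. Payload 15.5 kg.
Tool frame: the origin (TCP) lies at the very end of the fingers, on their centre line; the grasp point (between the pads) lies 19 mm behind it; z points along the fingers, y is the direction in which the jaws open and shut (so a half turn about z gives the same grasp; the last joint's range is limited). The gripper opens to 85 mm and grips with 20 to 120 N. Pads are 22 mm wide; open, the fingers measure 114 mm over their backs; the gripper's body (76 mm by 85 mm) begins 54 mm behind the grasp point. The pads swing forward as they close: fully open they stand 13 mm farther back than shut.
Start: joints at [-1.234, 0.494, 1.345, -0, 1.302, -0.096], TCP at [261.568, -567.634, 231.277] pointing down, gripper open.
Joint ranges: [-2.91, 2.91], [-0.82, 2.16], [0.22, 2.67], [-1.22, 4.37], [0.12, 2.79], [-3.08, 3.08]. Speed limits (rad/s): [1.89, 1.89, 2.57, 3.01, 3.01, 3.01].

INTERFACE

Orientations are given as [roll, pitch, yaw] about the fixed x, y, z axes, in that order (R = Rz(yaw) Ry(pitch) Rx(roll)).
In Python, from cell import get_obs, camera, camera_model, finish_job, silhouettes gives the robot as it stands.
- The arm moves only by the tool move_arm, never from a script. Its arguments are lists of equal length, an entry for each row: "linear": the shift along the world's x, y, z in m, a list of three; "rot": the turn, a rotation vector about the world's x, y, z in rad, a list of three; "jaw": the closure, from -1 (fully open) to 1 (shut). A call has 1 to 20 rows; each row is the pose to reach, as a shift and turn from the pose measured when the call began; what a row does not reach only later rows make up. A row lasts 1/8 s, in which the tool goes at most 62.5 mm and 10.7 degrees, less where a joint would pass 70% of its speed; a pose out of reach is approached as far as the arm can. A call with a gripper value outside its range is refused whole. The fingers move at their own pace and stop on an object; the grip force is fixed at half the most. Time passes only in rows, so rows that repeat a pose let the fingers close. It gives the time, the measured TCP pose, the force and the opening at its end, in the units of the state.
- get_obs(): the state, without advancing time (a new reading comes with each control period).
- camera(name): name is "scene" or "top" or "wrist"; returns the picture (480x640x3 uint8, red, green, blue); there is no depth.
- camera_model(name): a dict with "mtx" (3x3 intrinsics, pixels), "D" ([k1, k2, p1, p2, k3] as OpenCV has them; the pictures are not rectified), "world_from_camera" (4x4, takes a point from camera to world coordinates). Camera axes: x right, y up, looking along -z (the intrinsics and any distortion apply to the point x, -y, -z); pixel columns grow to the right and rows downward; lengths in mm; the calibration is good to about 2 mm. A picture is of the moment at which its call begins: read the wrist's pose just before it. camera_model takes no time and is no camera call; for the wrist camera it gives the pose at the moment of the call.
- finish_job(): hands the job in, once; it reports no verdict.
Trained networks look in the newest picture that a camera, given by its name, has taken for a name from the list of things; names that differ only in an ending like _2 or _b are one class to them, and where a whole thing is asked for, a point or a joint stands for the part that bears it (a point fixed in the world has none). Each returns a list of dicts, best first, with "confidence" (0 to 1); they miss things now and then, are a little off and sometimes report something else, mostly with a low value. They report only what shows in the picture. A call takes as long as a camera call. They do not tell look-alikes from the thing itself.
- silhouettes(query, camera): "region" (480x640 bool, what is visible of it) and "bbox" ([centre column, centre row, width, height] in pixels, round what is visible of it).
The state is a dict: "t": time; "joint_pos": joint angles; "qd": joint speeds; "joint_efforts": joint torques, N m; "position": TCP position; "tcp_rot": TCP orientation; "wrist_force": force on the tool from outside, world axes, zero at the start; "wrist_torque": the same for the moment, N m; "grip_width": finger opening in mm.
Only numpy, scipy, OpenCV 4.12 (cv2) and the standard library are available. Lean on these libraries where they do the work, as an engineer would, in place of code of your own. Each camera call takes 0.05 s, during which the arm holds its last target. There are 200 camera calls.

## Working session

There is one attempt and no reset: what is moved stays moved. The work goes in short steps, Python scripts to look and compute and a tool call to move; the robot and the scene stay as the last step left them, time stands still between calls to the robot, and variables do not carry over. Pictures are saved under pics/ and viewed, about 8 in all and at most 12, crops included, and the job is handed in when it is done.

Besides the shell and the picture viewer there is one more tool, called after "Emit:" as name(argument=value, ...), one argument or row to a line, values as JSON. move_arm: Moves the arm, as the interface text tells. Its arguments: {"type":"object","properties":{"linear":{"type":"array","items":{"type":"array","items":{"type":"number"}}},"rot":{"type":"array","items":{"type":"array","items":{"type":"number"}}},"jaw":{"type":"array","items":{"type":"number"}}},"required":["linear","rot","jaw"]}

```bash
mkdir -p pics; cat > h.py <<'E'
import numpy as np,cv2
from cell import *
def px2w(cam,uv,z,m=None):
    m=m or camera_model(cam)
    p=cv2.undistortPoints(np.array(uv,float).reshape(-1,1,2),np.array(m["mtx"]),np.array(m["D"],float)).reshape(-1,2)
    T=np.array(m["world_from_camera"]);d=np.c_[p[:,0],-p[:,1],-np.ones(len(p))]@T[:3,:3].T
    o=T[:3,3];return o+d*((z-o[2])/d[:,2])[:,None]
def save(n,im): cv2.imwrite(f"pics/{n}.png",im[:,:,::-1])
E
python3 - <<'E'
from h import *
for c in("top","scene"):
    save(c+"0",camera(c))
H=dict(weight_a=12,bay=28,rubber_block=18,test_weight=36,sand_block=24,marker=16)
for q,h in H.items():
    for s in silhouettes(q,"top")[:6]:
        r=s["region"].astype(np.uint8);c=cv2.findContours(r,0,2)[0]
        if not c: continue
        c=max(c,key=cv2.contourArea).reshape(-1,2)
        w=px2w("top",c,h)[:,:2].astype(np.float32)
        print(q,round(s["confidence"],2),np.round(s["bbox"]),[np.round(v,2) for v in cv2.minAreaRect(w)])
print(get_obs())
E
```

```text
weight_a 0.74 [379. 245.  16.  18.] [array([ 597.83, -153.45]), array([28.12, 30.06]), np.float64(44.53)]
weight_a 0.61 [408. 272.  18.  17.] [array([ 544.79, -209.37]), array([26.65, 24.54]), np.float64(89.81)]
weight_a 0.52 [380. 301.  12.  19.] [array([ 486.09, -156.21]), array([27.34, 27.89]), np.float64(44.17)]
weight_a 0.46 [318. 332.  15.  15.] [array([434.19, -38.73]), array([26.03, 25.91]), np.float64(45.25)]
bay 0.74 [235. 374.  81.  13.] [array([364.49, 114.58]), array([133.  ,  15.67]), np.float64(89.96)]
rubber_block 0.69 [327. 210.  32.  23.] [array([662.51, -57.61]), array([33.51, 51.88]), np.float64(21.32)]
test_weight 0.97 [451. 261.  24.  28.] [array([ 563.55, -283.62]), array([39.59, 41.34]), np.float64(43.6)]
sand_block 0.83 [342. 152.  30.  25.] [array([775.67, -84.23]), array([66.2 , 39.71]), np.float64(77.47)]
marker 0.8 [232. 373.  76.   8.] [array([363.92, 117.81]), array([133.17,  14.14]), np.float64(89.96)]
{'t': 0.4, 'joint_pos': array([-1.23448234e+00,  4.93681394e-01,  1.34555637e+00, -1.66355354e-05,
        1.30249511e+00, -9.55252161e-02]), 'qd': array([-7.15206790e-04,  1.02385035e-04, -8.36410869e-04, -5.15508525e-05,
       -1.91789623e-04, -6.92731459e-04]), 'joint_efforts': array([-2.73101134e-03, -8.81204367e+01, -3.83853650e+01, -2.10945433e-05,
        3.42754356e-03, -9.95852156e-05]), 'position': array([ 261.56219899, -567.60191222,  231.2072    ]), 'tcp_rot': array([-3.14145155e+00,  2.59306837e-06,  4.31843612e-01]), 'wrist_force': array([0.43339493, 0.12548624, 0.05663048]), 'wrist_torque': array([ 0.02320408, -0.00321568,  0.02122106]), 'grip_width': 85.08283316918367}
```

View pics/top0.png

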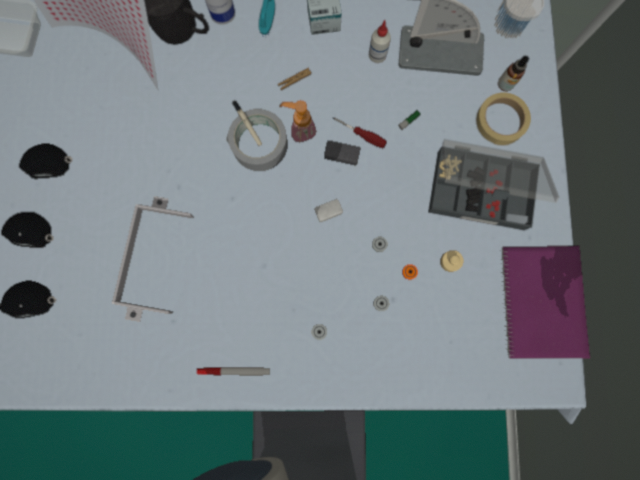

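View pics/scene0.png

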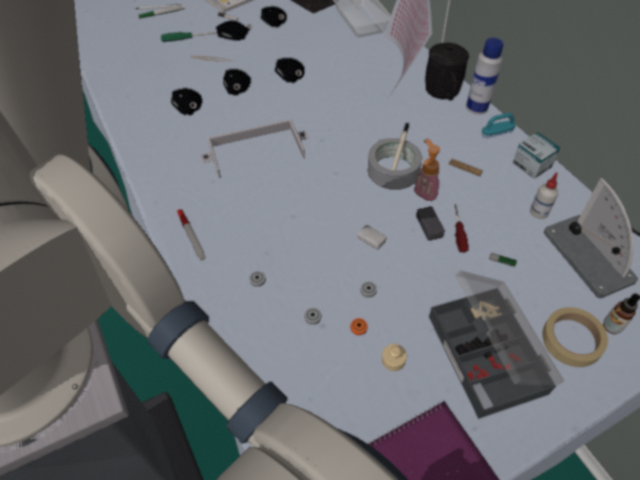

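The top view shows the discs at about (379,244), (381,303) and (319,331), and the orange look-alike at (409,272). The bay opens to the right, with wall ends near (192,215) and (172,311). The network's "bay" is really the marker, so I'll measure the bay from a crop.

```bash
python3 - <<'E'
from h import *
im=cv2.imread("pics/top0.png")
a=cv2.resize(im[190:325,105:205],None,fx=4,fy=4,interpolation=2)
b=cv2.resize(im[195:345,300:425],None,fx=3.2,fy=3.6,interpolation=2)
c=np.zeros((540,800,3),np.uint8);c[:540,:400]=a;c[:540,400:]=b
cv2.imwrite("pics/crop.png",c)
print(np.round(px2w("top",[[192.5,215.5],[172.5,311.5],[139,207],[117,301]],28)))
print(np.round(px2w("top",[[379.5,244],[381,303],[319.5,331.5],[409.5,272]],12)))
T=np.array(camera_model("top")["world_from_camera"]);print(T[:3,3])
E
```

```text
[[650. 198.  28.]
 [471. 228.  28.]
 [667. 301.  28.]
 [490. 331.  28.]]
[[ 597. -155.   12.]
 [ 486. -155.   12.]
 [ 434.  -41.   12.]
 [ 544. -210.   12.]]
[465.60049607 -46.32932112 866.98627946]
```

View pics/crop.png

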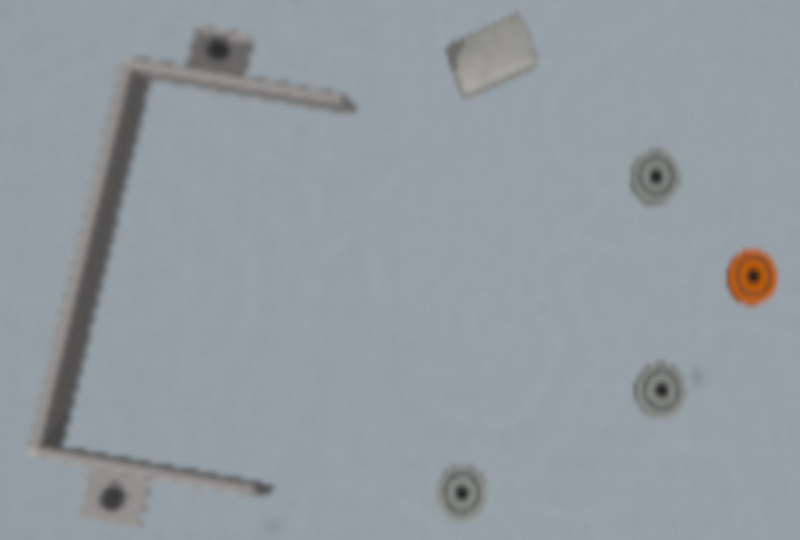

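The bay mouth centre is at about (560,213), with inward direction (0.17,0.985). I'll push each disc with the fingers about 22 mm apart as a two-point cradle, taking C first, then A, then B.

Emit:
move_arm(
  linear=[
    [0.162,0.495,-0.151],
    [0.162,0.495,-0.151],
    [0.162,0.495,-0.151],
    [0.162,0.495,-0.151],
    [0.162,0.495,-0.151],
    [0.162,0.495,-0.151],
    [0.162,0.495,-0.151],
    [0.162,0.495,-0.151],
    [0.162,0.495,-0.151],
    [0.162,0.495,-0.151],
    [0.162,0.495,-0.151],
    [0.162,0.495,-0.151],
  ],
  rot=[
    [0,0,0.17],
    [0,0,0.34],
    [0,0,0.5],
    [0,0,0.67],
    [0,0,0.835],
    [0,0,0.835],
    [0,0,0.835],
    [0,0,0.835],
    [0,0,0.835],
    [0,0,0.835],
    [0,0,0.835],
    [0,0,0.835],
  ],
  jaw=[0.5,0.5,0.5,0.5,0.5,0.5,0.5,0.5,0.5,0.5,0.5,0.5],
)

```text
t: 1.9
position: [423.6, -73.5, 80.5]
tcp_rot: [3.141, 0.0, 1.265]
wrist_force: [0.3, -0.5, -0.9]
grip_width: 21.6
```

```bash
python3 - <<'E'
from h import *
m=camera_model("wrist");im=camera("wrist");save("w1",im)
for s in silhouettes("weight_a","wrist")[:4]:
    b=s["bbox"];print(round(s["confidence"],2),np.round(b),np.round(px2w("wrist",[b[:2]],12,m)))
E
```

```text
0.91 [325. 194.  46.  51.] [[437. -39.  12.]]
0.84 [450. 328.  46.  40.] [[ 490. -151.   12.]]
0.82 [607. 284.  54.  42.] [[ 598. -153.   12.]]
0.76 [538. 370.  43.  41.] [[ 544. -206.   12.]]
```

View pics/w1.png

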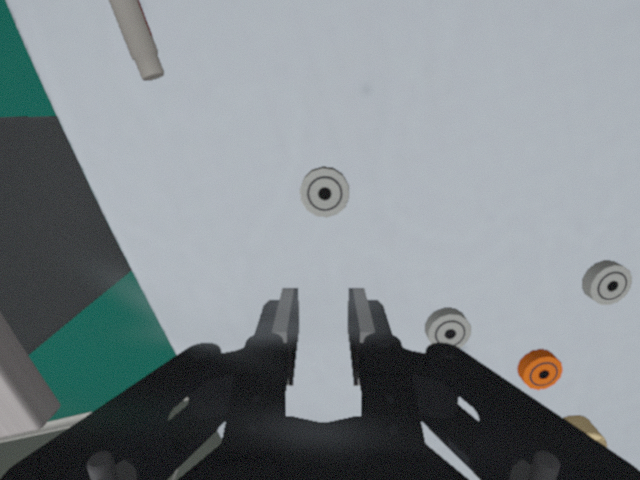

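The wrist view shows disc C at pixel (325,194), centred between the fingers. I'll descend behind it and push.

Emit:
move_arm(
  linear=[
    [0.002,0.001,-0.05],
    [0.002,0.001,-0.077],
    [0.002,0.001,-0.077],
    [0.004,0.008,-0.077],
    [0.006,0.014,-0.077],
    [0.008,0.021,-0.077],
    [0.011,0.031,-0.077],
    [0.015,0.044,-0.077],
    [0.019,0.058,-0.077],
    [0.024,0.073,-0.077],
    [0.029,0.089,-0.077],
    [0.034,0.105,-0.077],
    [0.039,0.121,-0.077],
    [0.044,0.137,-0.077],
    [0.049,0.153,-0.077],
    [0.054,0.169,-0.077],
    [0.059,0.185,-0.077],
    [0.064,0.201,-0.077],
    [0.069,0.217,-0.077],
    [0.073,0.229,-0.077],
  ],
  rot=[
    [0,0,0],
    [0,0,0],
    [0,0,0],
    [0,0,0],
    [0,0,0],
    [0,0,0],
    [0,0,0],
    [0,0,0],
    [0,0,0],
    [0,0,0],
    [0,0,0],
    [0,0,0],
    [0,0,0],
    [0,0,0],
    [0,0,0],
    [0,0,0],
    [0,0,0],
    [0,0,0],
    [0,0,0],
    [0,0,0],
  ],
  jaw=[0.5,0.5,0.5,0.5,0.5,0.5,0.5,0.5,0.5,0.5,0.5,0.5,0.5,0.5,0.5,0.5,0.5,0.5,0.5,0.5],
)

```text
t: 4.5
position: [496.9, 156.6, 3.4]
tcp_rot: [3.141, -0.0, 1.266]
wrist_force: [0.5, -0.5, 1.9]
grip_width: 21.6
```

```bash
python3 - <<'E'
from h import *
m=camera_model("wrist");im=camera("wrist");save("w2",im)
for s in silhouettes("weight_a","wrist")[:4]:
    b=s["bbox"];print(round(s["confidence"],2),np.round(b),np.round(px2w("wrist",[b[:2]],12,m)))
E
```

```text
0.76 [323. 266.  76.  77.] [[504. 179.  12.]]
```

View pics/w2.png

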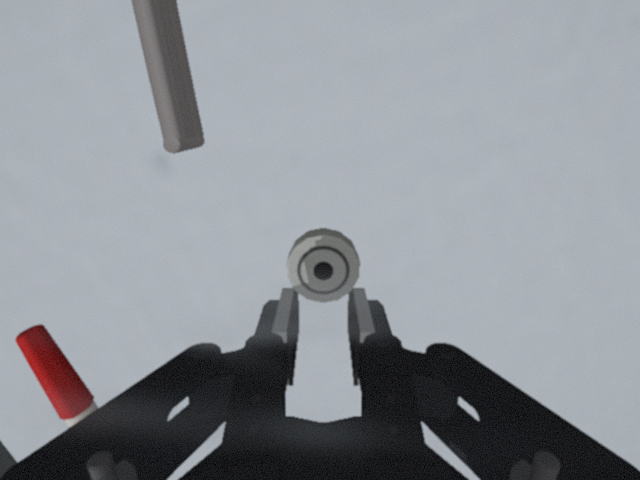

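Disc C sits centred in the cradle at pixel (323,266), and the end of the near bay wall is at about (165-203,148). I'll check the wall position before entering.

```bash
python3 - <<'E'
from h import *
print(px2w("wrist",[[163,152],[203,142]],28),px2w("wrist",[[163,152],[203,142]],0))
E
```

```text
[[469.28605667 238.30291534  28.        ]
 [482.96423713 237.16089505  28.        ]] [[4.57012486e+02 2.39699375e+02 2.84217094e-14]
 [4.73911307e+02 2.38288456e+02 0.00000000e+00]]
```

With the wall ends taken at table height, the mouth centre comes out at about (563,221). I'll push C to about (528,298), back off and rise.

Emit:
move_arm(
  linear=[
    [0.003,0.008,0],
    [0.006,0.018,0],
    [0.01,0.03,0],
    [0.013,0.044,0],
    [0.016,0.058,0],
    [0.018,0.072,0],
    [0.021,0.086,0],
    [0.023,0.098,0],
    [0.025,0.108,0],
    [0.026,0.115,0],
    [0.027,0.118,0],
    [0.027,0.118,0],
    [0.025,0.106,0],
    [0.021,0.083,0],
    [0.021,0.083,0.05],
    [0.021,0.083,0.09],
  ],
  rot=[
    [0,0,0.02],
    [0,0,0.05],
    [0,0,0.08],
    [0,0,0.11],
    [0,0,0.135],
    [0,0,0.135],
    [0,0,0.135],
    [0,0,0.135],
    [0,0,0.135],
    [0,0,0.135],
    [0,0,0.135],
    [0,0,0.135],
    [0,0,0.135],
    [0,0,0.135],
    [0,0,0.135],
    [0,0,0.135],
  ],
  jaw=[0.5,0.5,0.5,0.5,0.5,0.5,0.5,0.5,0.5,0.5,0.5,0.5,0.5,0.5,0.5,0.5],
)

```text
t: 6.6
position: [517.6, 237.6, 94.6]
tcp_rot: [3.141, 0.0, 1.4]
wrist_force: [0.5, 0.5, -0.0]
grip_width: 21.1
```

```bash
python3 - <<'E'
from h import *
m=camera_model("wrist");im=camera("wrist");save("w3",im)
for s in silhouettes("weight_a","wrist")[:4]:
    b=s["bbox"];print(round(s["confidence"],2),np.round(b),np.round(px2w("wrist",[b[:2]],12,m)))
E
```

```text
0.57 [323. 151.  46.  50.] [[529. 297.  12.]]
```

View pics/w3.png

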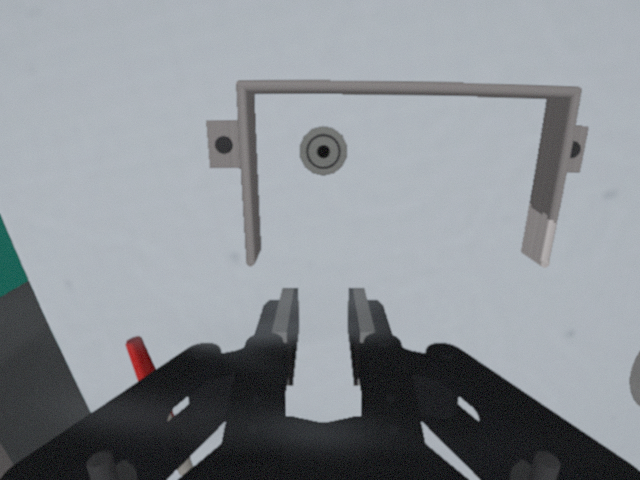

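C lies at (323,151) in the picture, well inside the bay. Next is A.

Emit:
move_arm(
  linear=[
    [0.082,-0.428,0],
    [0.082,-0.428,0],
    [0.082,-0.428,0],
    [0.082,-0.428,0],
    [0.082,-0.428,0],
    [0.082,-0.428,0],
    [0.082,-0.428,0],
    [0.082,-0.428,0],
    [0.082,-0.428,0],
    [0.082,-0.428,-0.04],
    [0.082,-0.428,-0.075],
    [0.082,-0.428,-0.091],
    [0.082,-0.428,-0.091],
  ],
  rot=[
    [0,0,0.1],
    [0,0,0.2],
    [0,0,0.25],
    [0,0,0.25],
    [0,0,0.25],
    [0,0,0.25],
    [0,0,0.25],
    [0,0,0.25],
    [0,0,0.25],
    [0,0,0.25],
    [0,0,0.25],
    [0,0,0.25],
    [0,0,0.25],
  ],
  jaw=[0.5,0.5,0.5,0.5,0.5,0.5,0.5,0.5,0.5,0.5,0.5,0.5,0.5],
)

```text
t: 8.32
position: [601.1, -188.5, 5.5]
tcp_rot: [3.137, -0.004, 1.651]
wrist_force: [-0.2, -0.6, 0.5]
grip_width: 21.5
```

```bash
python3 - <<'E'
from h import *
m=camera_model("wrist");im=camera("wrist");save("w4",im)
for s in silhouettes("weight_a","wrist")[:4]:
    b=s["bbox"];print(round(s["confidence"],2),np.round(b),np.round(px2w("wrist",[b[:2]],12,m)))
for s in silhouettes("rubber_block","wrist")[:1]:
    c=np.argwhere(s["region"])[:,::-1];w=px2w("wrist",c,18,m);print("block min",w.min(0),w.max(0))
E
```

```text
0.78 [ 57. 216.  86.  74.] [[ 493. -154.   12.]]
0.69 [328. 234.  77.  72.] [[ 601. -153.   12.]]
0.65 [198. 333.  69.  53.] [[ 549. -203.   12.]]
block min [646.92575936 -86.80508227  18.        ] [687.19195334 -62.5610876   18.        ]
```

Emit:
move_arm(
  linear=[
    [-0.001,0.006,-0.002],
    [-0.001,0.013,-0.002],
    [-0.002,0.022,-0.002],
    [-0.003,0.034,-0.002],
    [-0.004,0.048,-0.002],
    [-0.006,0.063,-0.002],
    [-0.007,0.079,-0.002],
    [-0.009,0.095,-0.002],
    [-0.01,0.111,-0.002],
    [-0.011,0.127,-0.002],
    [-0.011,0.143,-0.002],
    [-0.011,0.159,-0.002],
    [-0.01,0.175,-0.002],
    [-0.009,0.191,-0.002],
    [-0.008,0.207,-0.002],
    [-0.007,0.223,-0.002],
    [-0.006,0.239,-0.002],
    [-0.004,0.255,-0.002],
    [-0.003,0.271,-0.002],
    [-0.002,0.283,-0.002],
  ],
  rot=[
    [0,0,0],
    [0,0,0],
    [0,0,0],
    [0,0,0],
    [0,0,0],
    [0,0,0],
    [0,0,0],
    [0,0,0],
    [0,0,0],
    [0,0,-0.02],
    [0,0,-0.04],
    [0,0,-0.06],
    [0,0,-0.08],
    [0,0,-0.1],
    [0,0,-0.11],
    [0,0,-0.12],
    [0,0,-0.13],
    [0,0,-0.14],
    [0,0,-0.15],
    [0,0,-0.15],
  ],
  jaw=[0.5,0.5,0.5,0.5,0.5,0.5,0.5,0.5,0.5,0.5,0.5,0.5,0.5,0.5,0.5,0.5,0.5,0.5,0.5,0.5],
)

```text
t: 10.98
position: [600.5, 94.7, 5.4]
tcp_rot: [3.134, -0.002, 1.501]
wrist_force: [0.8, -0.3, 1.1]
grip_width: 21.1
```

```bash
python3 - <<'E'
from h import *
m=camera_model("wrist");im=camera("wrist");save("w5",im)
for s in silhouettes("weight_a","wrist")[:4]:
    b=s["bbox"];print(round(s["confidence"],2),np.round(b),np.round(px2w("wrist",[b[:2]],12,m)))
E
```

```text
0.71 [324. 264.  72.  77.] [[603. 118.  12.]]
```

View pics/w5.png

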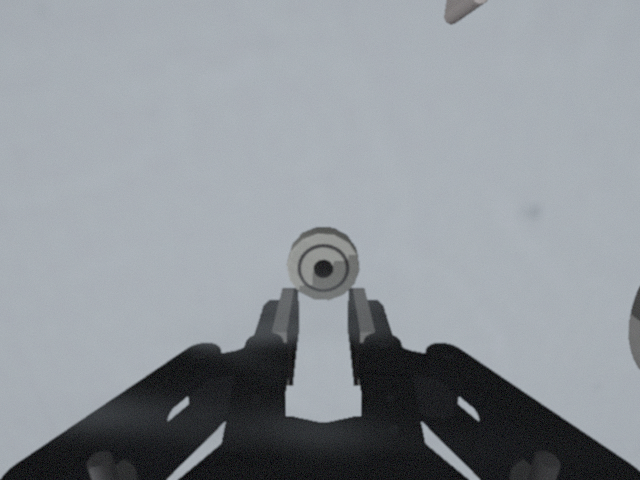

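Disc A is centred in the cradle at (323,264). I'll continue into the high-x lane.

Emit:
move_arm(
  linear=[
    [0,0.008,-0.001],
    [0.001,0.02,-0.001],
    [0.001,0.035,-0.001],
    [0.002,0.051,-0.001],
    [0.004,0.067,-0.001],
    [0.006,0.083,-0.001],
    [0.008,0.099,-0.001],
    [0.011,0.114,-0.001],
    [0.013,0.129,-0.001],
    [0.015,0.143,-0.001],
    [0.016,0.154,-0.001],
    [0.017,0.161,-0.001],
    [0.018,0.164,-0.001],
    [0.018,0.164,-0.001],
    [0.016,0.153,-0.001],
    [0.012,0.129,0],
    [0.012,0.129,0.05],
    [0.012,0.129,0.09],
  ],
  rot=[
    [0,0,-0.01],
    [0,0,-0.02],
    [0,0,-0.04],
    [0,0,-0.06],
    [0,0,-0.08],
    [0,0,-0.1],
    [0,0,-0.1],
    [0,0,-0.1],
    [0,0,-0.1],
    [0,0,-0.1],
    [0,0,-0.1],
    [0,0,-0.1],
    [0,0,-0.1],
    [0,0,-0.1],
    [0,0,-0.1],
    [0,0,-0.1],
    [0,0,-0.1],
    [0,0,-0.1],
  ],
  jaw=[0.5,0.5,0.5,0.5,0.5,0.5,0.5,0.5,0.5,0.5,0.5,0.5,0.5,0.5,0.5,0.5,0.5,0.5],
)

```text
t: 13.32
position: [612.2, 221.6, 96.7]
tcp_rot: [3.134, -0.002, 1.4]
wrist_force: [0.5, -0.0, 0.7]
grip_width: 21.3
```

```bash
python3 - <<'E'
from h import *
m=camera_model("wrist");im=camera("wrist");save("w6",im)
for s in silhouettes("weight_a","wrist")[:4]:
    b=s["bbox"];print(round(s["confidence"],2),np.round(b),np.round(px2w("wrist",[b[:2]],12,m)))
E
```

```text
0.72 [324. 151.  48.  48.] [[624. 281.  12.]]
0.65 [170. 155.  52.  47.] [[530. 295.  12.]]
```

Both are inside. Next is B.

Emit:
move_arm(
  linear=[
    [-0.13,-0.41,0],
    [-0.13,-0.41,0],
    [-0.13,-0.41,0],
    [-0.13,-0.41,0],
    [-0.13,-0.41,0],
    [-0.13,-0.41,0],
    [-0.13,-0.41,0],
    [-0.13,-0.41,0],
    [-0.13,-0.41,0],
    [-0.13,-0.41,-0.04],
    [-0.13,-0.41,-0.075],
    [-0.13,-0.41,-0.093],
    [-0.13,-0.41,-0.093],
  ],
  rot=[
    [0,0,-0.02],
    [0,0,-0.02],
    [0,0,-0.02],
    [0,0,-0.02],
    [0,0,-0.02],
    [0,0,-0.02],
    [0,0,-0.02],
    [0,0,-0.02],
    [0,0,-0.02],
    [0,0,-0.02],
    [0,0,-0.02],
    [0,0,-0.02],
    [0,0,-0.02],
  ],
  jaw=[0.5,0.5,0.5,0.5,0.5,0.5,0.5,0.5,0.5,0.5,0.5,0.5,0.5],
)

```text
t: 15.05
position: [483.7, -186.0, 5.7]
tcp_rot: [3.131, -0.006, 1.382]
wrist_force: [-0.7, -0.5, -0.4]
grip_width: 21.2
```

```bash
python3 - <<'E'
from h import *
m=camera_model("wrist");im=camera("wrist");save("w7",im)
for s in silhouettes("weight_a","wrist")[:4]:
    b=s["bbox"];print(round(s["confidence"],2),np.round(b),np.round(px2w("wrist",[b[:2]],12,m)))
E
```

```text
0.69 [467. 330.  69.  65.] [[ 545. -206.   12.]]
0.58 [319. 242.  74.  74.] [[ 489. -154.   12.]]
```

Emit:
move_arm(
  linear=[
    [0.001,0.006,-0.002],
    [0.002,0.012,-0.002],
    [0.004,0.02,-0.002],
    [0.006,0.032,-0.002],
    [0.009,0.047,-0.002],
    [0.012,0.063,-0.002],
    [0.015,0.079,-0.002],
    [0.018,0.095,-0.002],
    [0.021,0.111,-0.002],
    [0.025,0.127,-0.002],
    [0.028,0.143,-0.002],
    [0.031,0.159,-0.002],
    [0.034,0.175,-0.002],
    [0.037,0.191,-0.002],
    [0.04,0.207,-0.002],
    [0.043,0.223,-0.002],
    [0.046,0.239,-0.002],
    [0.049,0.255,-0.002],
    [0.052,0.271,-0.002],
    [0.054,0.281,-0.002],
  ],
  rot=[
    [0,0,0],
    [0,0,0],
    [0,0,0],
    [0,0,0],
    [0,0,0],
    [0,0,0],
    [0,0,0],
    [0,0,0],
    [0,0,0],
    [0,0,0],
    [0,0,0],
    [0,0,0],
    [0,0,0],
    [0,0,0],
    [0,0,0],
    [0,0,0],
    [0,0,0],
    [0,0,0],
    [0,0,0],
    [0,0,0],
  ],
  jaw=[0.5,0.5,0.5,0.5,0.5,0.5,0.5,0.5,0.5,0.5,0.5,0.5,0.5,0.5,0.5,0.5,0.5,0.5,0.5,0.5],
)

```text
t: 17.65
position: [538.9, 95.2, 5.2]
tcp_rot: [3.128, -0.005, 1.382]
wrist_force: [0.5, -1.1, 1.1]
grip_width: 21.2
```

```bash
python3 - <<'E'
from h import *
m=camera_model("wrist");im=camera("wrist");save("w8",im)
for s in silhouettes("weight_a","wrist")[:4]:
    b=s["bbox"];print(round(s["confidence"],2),np.round(b),np.round(px2w("wrist",[b[:2]],12,m)))
E
```

```text
0.96 [324. 265.  75.  75.] [[544. 117.  12.]]
```

Emit:
move_arm(
  linear=[
    [0.001,0.007,-0.001],
    [0.004,0.02,-0.001],
    [0.007,0.036,-0.001],
    [0.01,0.052,-0.001],
    [0.013,0.068,-0.001],
    [0.016,0.084,-0.001],
    [0.019,0.1,-0.001],
    [0.022,0.115,-0.001],
    [0.024,0.129,-0.001],
    [0.026,0.14,-0.001],
    [0.027,0.146,-0.001],
    [0.027,0.148,-0.001],
    [0.027,0.148,-0.001],
    [0.025,0.138,0],
    [0.021,0.113,0],
    [0.021,0.113,0.05],
    [0.021,0.113,0.11],
    [0.021,0.05,0.15],
    [0.01,-0.02,0.15],
    [0.01,-0.02,0.15],
  ],
  rot=[
    [0,0,0],
    [0,0,0],
    [0,0,0],
    [0,0,0],
    [0,0,0],
    [0,0,0],
    [0,0,0],
    [0,0,0],
    [0,0,0],
    [0,0,0],
    [0,0,0],
    [0,0,0],
    [0,0,0],
    [0,0,0],
    [0,0,0],
    [0,0,0],
    [0,0,0],
    [0,0,0],
    [0,0,0],
    [0,0,0],
  ],
  jaw=[0.5,0.5,0.5,0.5,0.5,0.5,0.5,0.5,0.5,0.5,0.5,0.5,0.5,0.5,0.5,0.5,0.5,0.5,0.5,0.5],
)

```text
t: 20.25
position: [548.1, 71.7, 155.9]
tcp_rot: [3.127, -0.005, 1.38]
wrist_force: [-0.5, -0.6, -0.2]
grip_width: 21.3
```

Emit:
move_arm(
  linear=[
    [0,-0.06,0.03],
    [-0.02,-0.12,0.06],
    [-0.05,-0.18,0.06],
    [-0.08,-0.24,0.06],
    [-0.11,-0.3,0.06],
    [-0.15,-0.35,0.06],
    [-0.17,-0.4,0.06],
    [-0.19,-0.45,0.06],
    [-0.2,-0.5,0.06],
    [-0.2,-0.5,0.06],
  ],
  rot=[
    [0,0,0],
    [0,0,0],
    [0,0,0],
    [0,0,0],
    [0,0,0],
    [0,0,0],
    [0,0,0],
    [0,0,0],
    [0,0,0],
    [0,0,0],
  ],
  jaw=[0.5,0.5,0.5,0.5,0.5,0.5,0.5,0.5,0.5,0.5],
)

```text
t: 21.5
position: [346.5, -431.9, 215.4]
tcp_rot: [3.127, -0.004, 1.376]
wrist_force: [-0.2, 0.0, -0.0]
grip_width: 21.4
```

```bash
python3 - <<'E'
from h import *
save("top1",camera("top"))
for q,h in dict(weight_a=12,rubber_block=18,test_weight=36,sand_block=24,marker=16).items():
    for s in silhouettes(q,"top")[:5]:
        b=s["bbox"];print(q,round(s["confidence"],2),np.round(b),np.round(px2w("top",[b[:2]],h)[0]))
E
```

```text
weight_a 0.78 [154. 232.  17.  16.] [623. 276.  12.]
weight_a 0.77 [159. 259.  15.  21.] [571. 263.  12.]
weight_a 0.64 [411. 271.  23.  17.] [ 545. -213.   12.]
weight_a 0.62 [343. 152.  40.  22.] [780. -88.  12.]
weight_a 0.51 [142. 283.  16.  16.] [525. 294.  12.]
rubber_block 0.88 [327. 211.  27.  24.] [661. -55.  18.]
test_weight 0.95 [453. 260.  23.  22.] [ 564. -286.   36.]
sand_block 0.74 [343. 153.  35.  26.] [774. -87.  24.]
marker 0.76 [235. 372.  74.  10.] [362. 113.  16.]
```

View pics/top1.png

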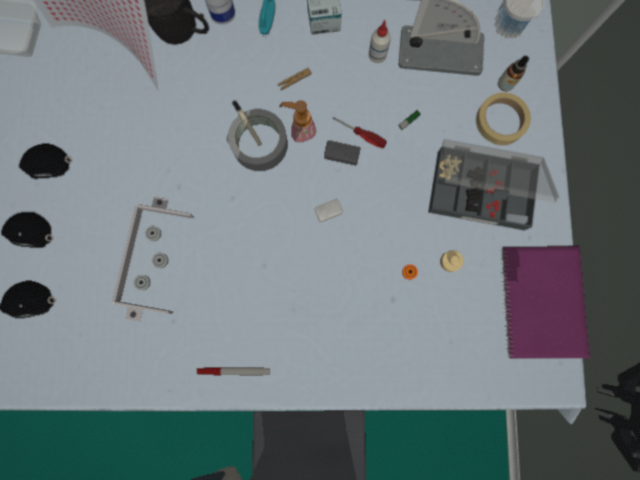

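All three discs lie inside the bay, at (153,233), (160,259) and (142,283). The other objects are where they were.

```bash
python3 -c "
from cell import finish_job
print(finish_job())"
```

```text
the job is handed in; nothing more can be done
None
```

All three steel discs are in the bay, and the job was handed in at about 22 s of the 67 s allowed. I pushed each one along the table with two slightly open fingertips, through the open front, and nothing was lifted.

- **Discs:** the last top picture puts them at about (525,294), (571,263) and (623,276) mm. The shallowest is about 45 mm inside the mouth, and all lie clear of the walls.
- **Other objects:** the eraser block, brass weight, sanding block, marker and orange look-alike measured within about 5 mm of their first positions. That is within the detection noise, and the two top pictures show no visible movement.
- **Forces:** the wrist force read 2 N or less at the end of every move. I did not see readings during the moves.

Two early readings disagreed with later checks:
- **Bay:** the network reported the marker as the bay, so I measured the bay from the pictures.
- **Mouth position:** my first estimate was about 8 mm too shallow. The wrist camera showed this, and I corrected it before taking any disc in.

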